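# Clip a glaze test tile into its holder

## Task

Put the glaze test tile into the tile holder: with the tile's long side draw back the post of the sprung curved arm, lower the tile flat onto the bed between arm and fixed fence and let the arm clamp it flush against the fence, then slide it along the fence and press its end home on the little end stop with about 10 N before letting go of everything. Work gently, as fired clay chips: do not bang or press the tile hard against the holder (20 N on the stop is too much), and do not force the arm to the end of its swing. Leave the other things on the table alone.

Things in the scene. Friction and masses are not known exactly. Their poses are not given: they have to be found in the camera images.
- tile_mid (a point): Centre (half-way up) of the loose terracotta glaze test tile, 48 mm (x) by 64 mm (y) by 12 mm thick, about 80 g, pale glaze strips on its upper face, lying flat on the table (underside at z = 0). Long sides are the faces at x = +-24 mm, short ends those at y = +-32 mm; any side or end may go to the fence or stop. Best held by its short ends, fingertips 2 to 4 mm above its underside.
- holder: Tile holder fixed to the table: plywood base 150 (x) x 210 (y) x 18 mm; origin at the centre of its underside. Its top is the bed, 18 mm over the table. On it, at the +x side, the aluminium fence: 10 mm high, 14 thick, 130 long along y. The seated tile lies flat on the bed, a long side flush on the fence, its centre at x = +16 mm. Come in above fence and arm (10 and 11 mm over the bed).
- fence_face (a point): Middle of the fence's inner face (which looks towards the holder's -x), at bed height: x = +40 mm, y = 0, z = 18 mm in the holder's frame; same axes as the holder.
- clip (a joint): Angle of the sprung curved steel arm (8 mm bar, bowed away from the fence) about its upright hinge: 0 at rest, growing as its post is drawn away from the fence, towards the holder's -x; 0.33 when clamping the seated tile, hard limit 0.60 (post 24 mm further back); do not pass 0.55 (19 mm). It presses at the post with 1.7 N at rest, 3.4 N clamping. The clamped tile drags at several N when slid.
- clip_hinge (a point): The arm's hinge axis at bed height: x = -35, y = -85 mm in the holder's frame. The hinge boss is 18 mm across and 21 mm high over the bed.
- clip_post (a point): Middle of the upright round steel post on the arm's free end: 10 mm diameter, from 2 to 43 mm above the bed; this point is 22.5 mm above it. At rest its axis is 27 mm from the fence's face (x = +13, y = -12 mm in the holder's frame); clamping the tile, 53 mm (x = -13, y = 0). 88 mm from the hinge axis. Its side towards the fence bears on the tile.
- stop: End stop, a rigid steel block fixed at the fence, somewhere from y = +24 to +40 mm in the holder's frame. Origin on the bed, in the plane of the fence's face, at the stop's -y face; axes as the holder's. It stands 8 mm out from the fence (-x), 12 mm long (+y), 15 mm high, its screw 22 mm high. The seated tile's end touches the -y face: tile centre 24 mm to -x and 32 mm to -y of here.
- glaze_jar: Bystander: closed glaze jar, 64 mm across, 85 mm tall, origin at the centre of its underside.
- beaker: Bystander: white ceramic cup without handle, 72 mm across, 80 mm tall, origin at the centre of its underside.
- cone_box: Bystander: small cardboard box 70 x 50 x 45 mm, origin at the centre of its underside.
Not all that is in view belongs to the job. Of the things that look like the part that bears tile_mid, the smallest one is meant.

How it is judged:
By the outcome, as a careful person would: the job done as asked, in the order asked, and still so for the second after the job is handed in, with the robot touching nothing.
It also fails if it takes over 67 s, if anything falls off the work surface, if the arm or the gripper's body presses on something with over 40 N, if the wrist force passes 120 N, or if a joint passes its speed limit or range.

## Robot

A 7-joint arm with a two-finger parallel gripper is mounted at the origin on the work surface. World frame = base frame: x ahead of the robot, y to its left, z up, the work surface at z = 0. Lengths are in m, angles in rad, forces in N, time in s.
With the tool pointing down it reaches from about 0.4 to 0.85 m from the base axis. Payload 10.4 kg.
Tool frame: the origin (TCP) lies midway between the tips of the shut fingers; the grasp point (between the pads) lies 19 mm behind it; z points along the fingers, y is the line along which they close (so a half turn about z gives the same grasp; the last joint's range is limited). The gripper opens to 85 mm and grips with 20 to 120 N. Pads are 22 mm wide; open, the fingers measure 114 mm over their backs; the gripper's body (76 mm by 85 mm) begins 54 mm behind the grasp point. The pads swing forward as they close: fully open they stand 13 mm farther back than shut.
Start: joints at [-1.33, 0.332, -0.065, 1.46, 0.022, 1.35, -0.088], TCP at [0.163, 0.603, 0.198] pointing down, gripper open.
Joint ranges: [-2.6, 2.6], [-0.5, 2.12], [-1.47, 1.34], [0.16, 2.42], [-1.27, 4.41], [0.06, 2.06], [-2.6, 2.6]. Speed limits (rad/s): [2.22, 2.22, 2.79, 2.79, 3.14, 3.14, 3.14].

## Interface

Orientations are given as a unit quaternion [x, y, z, w].
In Python, from workcell import get_obs, camera, camera_params, hand_in gives the robot as it stands.
- The arm moves only by the tool carry_out, never from a script. Its argument "commands" is a list that holds one entry, the list of rows, each a list of 6 numbers: the shift along the tool's x, y, z in units of 40 mm (1.0 is 40 mm), then the turn, a rotation vector about the tool's x, y, z in units of 6 degrees (1.0 is 6 degrees). In form: [[[x, y, z, ax, ay, az], ...]]. A call has 1 to 20 rows; each row shifts and turns the commanded pose from where the row before left it, along the tool's axes as they then stand; what a row does not reach is not made up. A row lasts 1/12 s, in which the tool goes at most 41.7 mm and 7.16 degrees, less where a joint would pass 70% of its speed; a pose out of reach is approached as far as the arm can. A call is refused whole if a number of a shift passes 1 or a number of a turn 1, either way. A call with a gripper value outside its range is refused whole. "hand" is the closure, from -1 (fully open) to 1 (shut), set as the call begins (left out, the last holds). The fingers move at their own pace and stop on an object; "force" is the grip in N (left out, the last holds). Time passes only in rows, so rows that do not move let the fingers close. It gives the time, the measured TCP pose, the force, the opening and the grip force at its end, in the units of the state.
- get_obs(): the state, without advancing time (a new reading comes with each control period).
- camera(name): name is "scene" or "side" or "wrist"; returns the picture (400x640x3 uint8, red, green, blue); there is no depth.
- camera_params(name): a dict with "mtx" (3x3 intrinsics, pixels), "R" (3x3) and "t" (3): a world point X has camera coordinates R X + t. Camera axes: x right, y down, z forward; pixel columns grow to the right and rows downward; lengths in m; the calibration is good to about 2 mm. A picture is of the moment at which its call begins: read the wrist's pose just before it. camera_params takes no time and is no camera call; for the wrist camera it gives the pose at the moment of the call.
- hand_in(): hands the job in; it is judged then, once.
The state is a dict: "clock": time; "joint_pos": joint angles; "joint_velocities": joint speeds; "tau": joint torques, N m; "position": TCP position; "ee_rot": TCP orientation; "ft_force": force on the tool from outside, world axes, zero at the start; "torque": the same for the moment, N m; "grip_width": opening from 0.0 (shut) to 1.0 (fully open); "grasp_force": force on a finger pad.
Only numpy, scipy, OpenCV 4.12 (cv2) and the standard library are available. Lean on these libraries where they do the work, as an engineer would, in place of code of your own. Each camera call takes 0.05 s, during which the arm holds its last target. There are 200 camera calls.

## Working session

There is one attempt and no reset: what is moved stays moved. The work goes in short steps, Python scripts to look and compute and a tool call to move; the robot and the scene stay as the last step left them, time stands still between calls to the robot, and variables do not carry over. Pictures are saved under pics/ and viewed, at most 10 in all, crops included, and the job is handed in when it is done.

Besides the shell and the picture viewer there is one more tool, called after "Emit:" as name(argument=value, ...) on one line, values as JSON. carry_out: Moves the arm, as the interface text tells. Its arguments: {"type":"object","properties":{"commands":{"type":"array"},"hand":{"type":"number"},"force":{"type":"number"}},"required":["commands"]}

```bash
mkdir -p pics; ls
python3 - <<'E'
from workcell import *
import cv2,json,numpy as np
print(get_obs())
for n in("scene","side"):
    im=camera(n);cv2.imwrite(f"pics/{n}0.png",im[:,:,::-1]);np.save(f"pics/{n}0.npy",im)
    p=camera_params(n);print(n,p)
E
```

```text
pics
{'clock': 0.0, 'joint_pos': array([-1.32960332,  0.33284528, -0.06468725,  1.46097879,  0.02159519,
        1.34989274, -0.08849163]), 'joint_velocities': array([ 0.00015211, -0.00027639,  0.00049369,  0.00224515, -0.00122345,
       -0.00056426, -0.00067852]), 'tau': array([-3.86636975e-04, -6.25440431e+01,  4.87019552e-02, -3.91609883e+01,
        1.61437044e-02,  1.00828646e-02,  1.94911257e-05]), 'position': array([0.16286519, 0.60295394, 0.19701465]), 'ee_rot': array([ 1.31505930e-01,  9.91315127e-01, -7.11912798e-04, -6.03197212e-05]), 'ft_force': array([-0.54145609,  0.46430518, -0.17665979]), 'torque': array([-0.04016655, -0.0136726 , -0.01604835]), 'grasp_force': 0.0, 'grip_width': 0.9995088691499714}
scene {'mtx': array([[496.99815974,   0.        , 316.35752702],
       [  0.        , 496.99815974, 203.24667859],
       [  0.        ,   0.        ,   1.        ]]), 'R': array([[ 0.69945368,  0.71466863,  0.00364668],
       [ 0.52951555, -0.51480207, -0.67423447],
       [-0.4799769 ,  0.47352675, -0.73850835]]), 't': array([-0.4174722 , -0.28334615,  1.59199501])}
side {'mtx': array([[463.47898342,   0.        , 320.01664657],
       [  0.        , 463.47898342, 194.97912565],
       [  0.        ,   0.        ,   1.        ]]), 'R': array([[-0.99286861, -0.11918518,  0.00261111],
       [-0.08480531,  0.6907356 , -0.71811726],
       [ 0.08378535, -0.71321752, -0.69591723]]), 't': array([0.57561547, 0.07657723, 1.16840188])}
```

View pics/scene0.png

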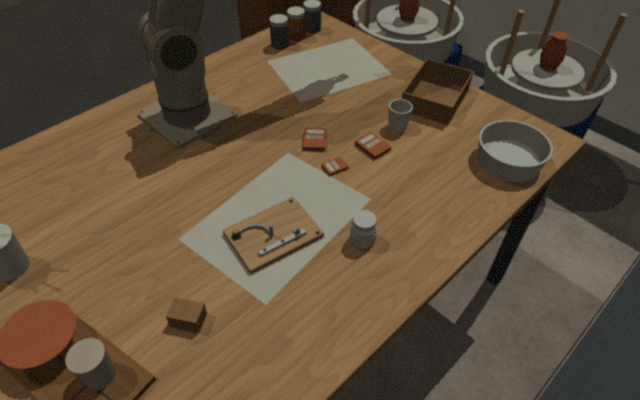

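View pics/side0.png

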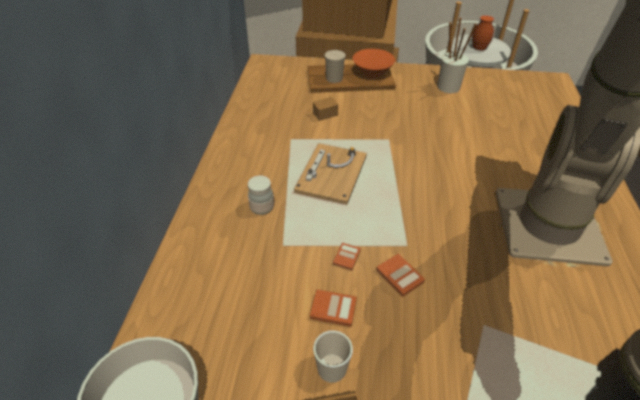

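Candidates for the tile, as scene / side pixels: (315,138)/(400,274), (373,145)/(334,307) and (335,166)/(347,255). The last one is the smallest, so I choose it. Next is a close crop to check that choice and measure.

```bash
cat > h.py <<'E'
import numpy as np,cv2
from workcell import *
def ray(p,uv):
    d=p["R"].T@np.linalg.inv(p["mtx"])@np.array([*uv,1.]);c=-p["R"].T@p["t"];return c,d
def back(p,uv,z):
    c,d=ray(p,uv);return c+d*(z-c[2])/d[2]
def proj(p,X):
    x=(p["R"]@np.asarray(X,float).T).T+p["t"];x=x@p["mtx"].T;return x[:,:2]/x[:,2:]
E
python3 - <<'E'
from h import *
S=camera_params("scene");D=camera_params("side")
for n,uv in dict(t1=(315,138),t2=(335,166),t3=(373,145),hold=(273,234),jar=(363,245)).items(): print(n,back(S,uv,.01).round(3))
for n,uv in dict(t2=(347,255),t1=(400,274),t3=(334,307),hold=(332,173)).items(): print(n,back(D,uv,.01).round(3))
a=np.load("pics/scene0.npy")[120:280,210:410][:,:,::-1];b=np.load("pics/side0.npy")[130:330,280:440][:,:,::-1]
a=cv2.resize(a,None,fx=2.25,fy=2.25,interpolation=3);b=cv2.resize(b,None,fx=2.1,fy=2.1,interpolation=3)
o=np.zeros((430,800,3),np.uint8);o[:a.shape[0],:a.shape[1]]=a;o[:b.shape[0],460:460+b.shape[1]]=b
cv2.imwrite("pics/c1.png",o)
W=camera_params("wrist");o=get_obs();from scipy.spatial.transform import Rotation as R
Rt=R.from_quat(o["ee_rot"]).as_matrix();print(Rt.round(3));print("cam in tool",Rt.T@(-W["R"].T@W["t"]-o["position"]),(W["R"]@Rt).round(3),W["mtx"])
E
```

```text
t1 [0.378 0.208 0.01 ]
t2 [0.506 0.163 0.01 ]
t3 [0.521 0.31  0.01 ]
hold [ 0.571 -0.127  0.01 ]
jar [0.752 0.009 0.01 ]
t2 [0.496 0.164 0.01 ]
t1 [0.373 0.204 0.01 ]
t3 [0.513 0.307 0.01 ]
hold [ 0.561 -0.121  0.01 ]
[[-0.965  0.261 -0.   ]
 [ 0.261  0.965 -0.001]
 [-0.    -0.001 -1.   ]]
cam in tool [ 0.07287312 -0.001058   -0.17584803] [[ 0.002  1.    -0.   ]
 [-0.959  0.001 -0.283]
 [-0.283  0.001  0.959]] [[296.53454926   0.         317.9189224 ]
 [  0.         296.53454926 197.87866332]
 [  0.           0.           1.        ]]
```

View pics/c1.png

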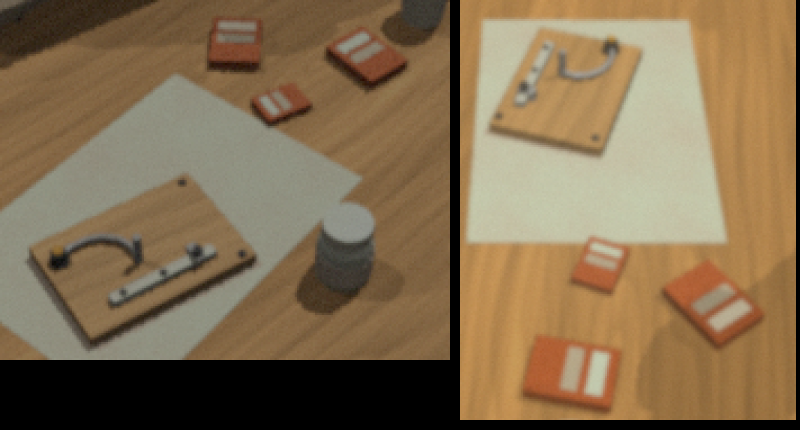

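The crop confirms it: the tile at scene (335,166) is clearly the smallest. In the crop the holder's hinge is at about (58,258), the post at (137,245) and the stop at (195,250), so the holder's +y points roughly towards world +y. I'll move over the tile now.

Emit:
carry_out(commands=[[[-0.4, -0.3, 0, 0, 0, 0], [-0.78, -0.6, 0, 0, 0, 0], [-0.78, -0.6, 0, 0, 0, 0], [-0.78, -0.6, 0, 0, 0, 0], [-0.78, -0.6, 0, 0, 0, 0], [-0.78, -0.6, 0, 0, 0, 0], [-0.78, -0.6, 0, 0, 0, 0], [-0.78, -0.6, 0, 0, 0, 0], [-0.78, -0.6, 0, 0, 0, 0], [-0.78, -0.6, 0, 0, 0, 0], [-0.78, -0.6, 0, 0, 0, 0], [-0.78, -0.6, 0, 0, 0, 0], [-0.78, -0.6, 0, 0, 0, 0], [-0.78, -0.6, 0.4, 0, 0, 0], [-0.4, -0.3, 0.6, 0, 0, 0], [0, 0, 0, 0, 0, 0], [0, 0, 0, 0, 0, 0]]], hand=-1)

```text
clock: 1.52
position: [0.4969, 0.164, 0.1567]
ee_rot: [0.133, 0.991, -0.001, -0.001]
ft_force: [0.2, 0.8, 0.6]
grip_width: 1.002
grasp_force: 0.0
```

```bash
cat >> h.py <<'E'
def shot(n,f):
    p=camera_params(n);im=camera(n);np.savez("pics/"+f,im=im,**p);cv2.imwrite(f"pics/{f}.png",im[:,:,::-1]);return p,im
def load(f):
    d=np.load(f"pics/{f}.npz");return {k:d[k] for k in("mtx","R","t")},d["im"]
E
python3 -c "
from h import *
shot('wrist','w1')"
```

Emit:
carry_out(commands=[[[-0.25, -0.46, -0.2, 0, 0, 0], [-0.48, -0.85, -0.1, 0, 0, 0], [-0.48, -0.85, 0, 0, 0, 0], [-0.48, -0.85, 0, 0, 0, 0], [-0.48, -0.85, 0, 0, 0, 0], [-0.48, -0.85, 0, 0, 0, 0], [-0.48, -0.85, 0, 0, 0, 0], [-0.4, -0.7, 0, 0, 0, 0], [0, -0.2, 0, 0, 0, 0], [0, 0, 0, 0, 0, 0], [0, 0, 0, 0, 0, 0]]])

```text
clock: 2.48
position: [0.5666, -0.1189, 0.1705]
ee_rot: [0.131, 0.991, 0.001, 0.0]
ft_force: [0.6, 0.5, -0.4]
grip_width: 1.001
grasp_force: 0.0
```

```bash
python3 -c "
from h import *
shot('wrist','w2')
a=load('w1')[1][60:360,120:520];b=load('w2')[1][60:360,120:520]
cv2.imwrite('pics/w12.png',cv2.resize(np.hstack([a,b])[:,:,::-1],(800,300)))"
```

```text
(no output)
```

View pics/w12.png

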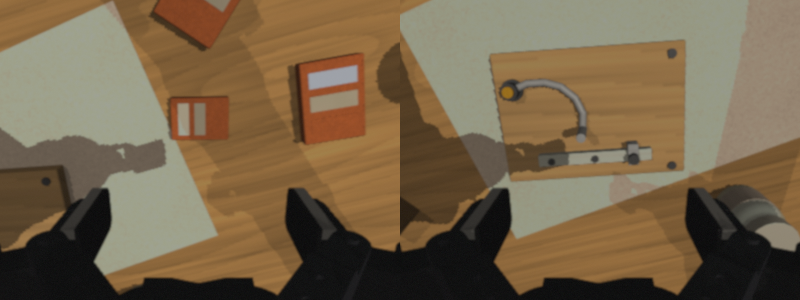

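Left half of the picture (w1): the small tile at about (199,118). Right half (w2): hinge (511,91), post foot (582,132), fence bar about (540,160) to (650,153), stop (633,150). I'll fit the tile from its mask and enlarge the holder.

```bash
cat > fit.py <<'E'
from h import *
from scipy.optimize import minimize
p,im=load("w1")
hsv=cv2.cvtColor(im,cv2.COLOR_RGB2HSV)
m=((hsv[...,0]<12)|(hsv[...,0]>172))&(hsv[...,1]>120)
m=m.astype(np.uint8);w=np.zeros_like(m);w[145:210,280:355]=1;m*=w
n,l,st,_=cv2.connectedComponentsWithStats(m);k=1+st[1:,4].argmax();print(st[k])
cs,_=cv2.findContours((l==k).astype(np.uint8),0,1);h=cv2.convexHull(cs[0])
obs=np.zeros((200*8//1,640*8//8*1),np.uint8)
s=8;off=np.array([270,135])
obs=np.zeros((90*s,100*s),np.uint8)
up=cv2.resize((l==k).astype(np.float32)[135:225,270:370],None,fx=s,fy=s,interpolation=1)>.5
c2,_=cv2.findContours(up.astype(np.uint8),0,1);cv2.fillPoly(obs,[cv2.convexHull(np.vstack(c2))],1)
def box(q):
    x,y,a=q;c,sn=np.cos(a),np.sin(a)
    return np.array([[x+c*u-sn*v,y+sn*u+c*v,z] for u in(-.024,.024) for v in(-.032,.032) for z in(0,.012)])
def cost(q):
    P=(proj(p,box(q))-off+.5)*s
    o=np.zeros_like(obs);cv2.fillConvexPoly(o,cv2.convexHull(P.round().astype(np.int32)),1)
    return (o!=obs).sum()/s/s
best=min((minimize(cost,[.5,.163,a],method="Nelder-Mead",options=dict(initial_simplex=[[.5,.163,a],[.506,.163,a],[.5,.169,a],[.5,.163,a+.1]])) for a in(-.3,-.15)),key=lambda r:r.fun)
print("tile",best.x,best.fun,"area",obs.sum()/s/s)
E
python3 fit.py; python3 -c "
from h import *
p,im=load('w2');c=im[105:250,200:415];print(c.shape);cv2.imwrite('pics/w2c.png',cv2.resize(c[:,:,::-1],None,fx=3.7,fy=3.7,interpolation=cv2.INTER_CUBIC))"
```

```text
[ 290  157   58   43 1591]
tile [ 0.49691707  0.1638742  -0.25671258] 125.078125 area 2431.75
(145, 215, 3)
```

View pics/w2c.png

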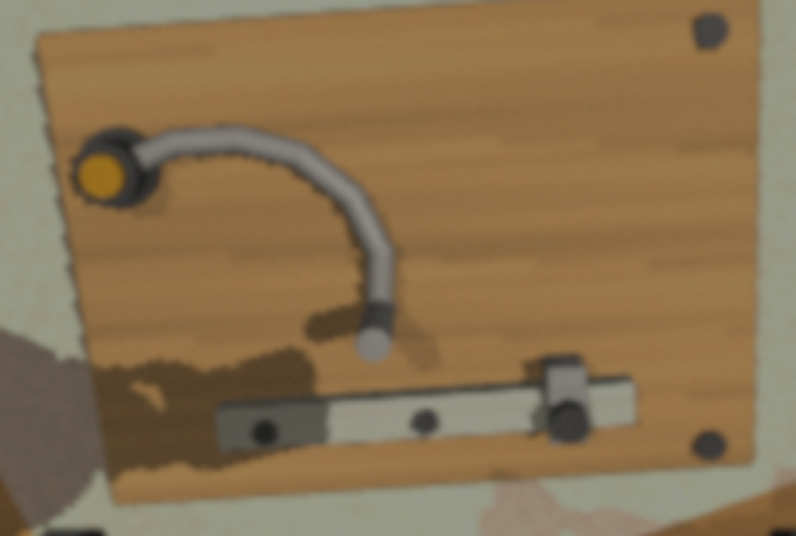

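The close crop shows the fence's top edges from (218,403) to (632,380), the stop's top from u ≈ 547 to 587 at v ≈ 368, the post top at (373,343) and the hinge cap at (101,175). I'll fit the holder pose to these.

```bash
cat > fith.py <<'E'
from h import *
from scipy.optimize import least_squares
p,im=load("w2")
px=lambda u,v:((u+.5)/3.7-.5+200,(v+.5)/3.7-.5+105)
pts={"TL":((37,35),(-75,-105,18)),"BR":((753,462),(75,105,18)),"BL":((115,503),(75,-105,18)),
"fiL":((218,404),(40,-65,28)),"fiR":((632,380),(40,65,28)),"foL":((218,452),(54,-65,28)),"foR":((636,425),(54,65,28)),
"post":((373,343),(13,-12,61)),"hinge":((101,175),(-35,-85,42))}
U=np.array([px(*a[0]) for a in pts.values()]);X=np.array([a[1] for a in pts.values()])/1e3
def w(q,X):
    c,s=np.cos(q[2]),np.sin(q[2]);return np.c_[q[0]+c*X[:,0]-s*X[:,1],q[1]+s*X[:,0]+c*X[:,1],X[:,2]]
f=lambda q:(proj(p,w(q,X))-U).ravel()
r=least_squares(f,[.565,-.12,-.2],loss="soft_l1");q=r.x
print("holder",q);
for n,e in zip(pts,f(q).reshape(-1,2).round(1)):print(n,e)
def inh(u,v,z):
    P=back(p,px(u,v),z)-[q[0],q[1],0];c,s=np.cos(q[2]),np.sin(q[2]);return np.round([1e3*(c*P[0]+s*P[1]),1e3*(-s*P[0]+c*P[1])],1)
print("stop top L/R",inh(547,368,.033),inh(587,366,.033),"post",inh(373,343,.061),"fiL",inh(218,404,.028),"fiR",inh(632,380,.028),"screw",inh(570,417,.040))
E
python3 fith.py
```

```text
holder [ 0.56191876 -0.12511001 -0.19396829]
TL [-1.  -1.7]
BR [1.3 1.1]
BL [-0.9  0.9]
fiL [-0.9  1.1]
fiR [1.5 0.3]
foL [ 0.6 -0.5]
foR [ 0.6 -0.3]
post [ 0. -0.]
hinge [-0.5 -0.2]
stop top L/R [32.4 37.1] [32.6 49.1] post [ 13. -12.] fiL [ 38.8 -63.8] fiR [39.6 63.3] screw [45.8 42.8]
```

Holder pose is (0.5619, −0.1251) with yaw −0.194, and the post and stop length agree with the given sizes. The stop is at y ≈ 37.5 mm. Tile is at (0.4969, 0.1639) with yaw −0.257. Going back to the tile.

Emit:
carry_out(commands=[[[0.25, 0.46, 0, 0, 0, 0], [0.48, 0.85, 0, 0, 0, 0], [0.48, 0.85, 0, 0, 0, 0], [0.48, 0.85, 0, 0, 0, 0], [0.48, 0.85, 0, 0, 0, 0], [0.48, 0.85, 0, 0, 0, 0], [0.48, 0.85, 0.2, 0, 0, 0], [0.3, 0.6, 0.5, 0, 0, 0], [0.1, 0.21, 0.8, 0, 0, 0], [0, 0, 0.8, 0, 0, 0], [0, 0, 0.4, 0, 0, 0], [0, 0, 0, 0, 0, 0], [0, 0, 0, 0, 0, 0]]], hand=-1, force=25)

```text
clock: 3.62
position: [0.4954, 0.1637, 0.0623]
ee_rot: [0.13, 0.991, -0.0, -0.0]
ft_force: [0.4, -0.5, 1.1]
grip_width: 0.998
grasp_force: 0.0
```

```bash
python3 -c "
from h import *
o=get_obs();print(o['position'],o['ee_rot'],o['ft_force'])
p,im=shot('wrist','w3')
cv2.imwrite('pics/w3.png',im[:,:,::-1])"; sed -e 's/"w1"/"w3"/' fit.py > fit3.py
```

```text
[0.49544902 0.1636679  0.06231114] [ 1.30176605e-01  9.91490704e-01 -3.22182138e-05 -4.84942469e-04] [ 0.43005582 -0.49465049  1.10834057]
```

View pics/w3.png

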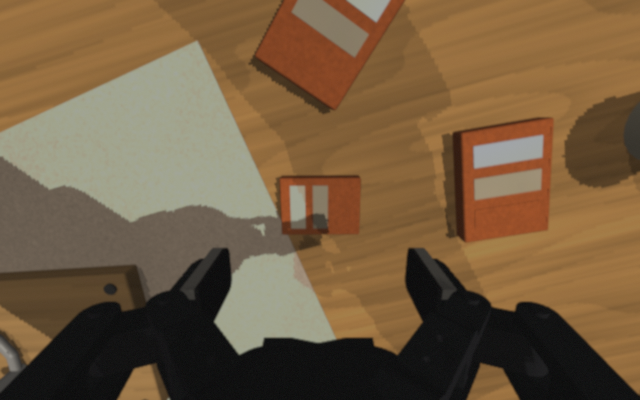

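The tile spans (281..360, 177..235), between the fingers. I'll refine its position from this closer view.

Run:
```python
from h import *
p,im=load("w3")
for uv in((282,182),(360,180),(360,235),(282,235)):print(uv,back(p,uv,.012).round(4))
P=np.mean([back(p,uv,.012) for uv in((282,182),(360,180),(360,235),(282,235))],0);print(P)
print(proj(p,[[.4969,.1639,.006]]))
# box fit on simple hull using dark-red threshold
hsv=cv2.cvtColor(im,cv2.COLOR_RGB2HSV);c=im[165:245,265:375]
for v in (190,225):
    print([tuple(im[v,u]) for u in (277,279,281,283,285)],[tuple(im[v,u]) for u in (356,358,360,362)])
print([tuple(im[v,340]) for v in (172,174,176,178,180,182,184,230,232,234,236,238)])
```

```text
(282, 182) [0.4695 0.1405 0.012 ]
(360, 180) [0.4836 0.1999 0.012 ]
(360, 235) [0.529  0.1898 0.012 ]
(282, 235) [0.5125 0.1275 0.012 ]
[0.49866821 0.16441978 0.012     ]
[[319.75126693 204.59439516]]
[(np.uint8(104), np.uint8(77), np.uint8(45)), (np.uint8(93), np.uint8(61), np.uint8(36)), (np.uint8(143), np.uint8(75), np.uint8(39)), (np.uint8(154), np.uint8(80), np.uint8(41)), (np.uint8(156), np.uint8(81), np.uint8(41))] [(np.uint8(135), np.uint8(70), np.uint8(37)), (np.uint8(136), np.uint8(71), np.uint8(38)), (np.uint8(128), np.uint8(80), np.uint8(45)), (np.uint8(134), np.uint8(99), np.uint8(58))]
[(np.uint8(108), np.uint8(97), np.uint8(82)), (np.uint8(107), np.uint8(95), np.uint8(81)), (np.uint8(97), np.uint8(75), np.uint8(61)), (np.uint8(92), np.uint8(50), np.uint8(31)), (np.uint8(89), np.uint8(47), np.uint8(25))] [(np.uint8(131), np.uint8(68), np.uint8(36)), (np.uint8(131), np.uint8(72), np.uint8(40)), (np.uint8(122), np.uint8(88), np.uint8(51)), (np.uint8(122), np.uint8(90), np.uint8(53))]
[(np.uint8(145), np.uint8(106), np.uint8(61)), (np.uint8(126), np.uint8(92), np.uint8(54)), (np.uint8(77), np.uint8(46), np.uint8(26)), (np.uint8(114), np.uint8(59), np.uint8(31)), (np.uint8(134), np.uint8(70), np.uint8(37)), (np.uint8(133), np.uint8(70), np.uint8(36)), (np.uint8(132), np.uint8(69), np.uint8(38)), (np.uint8(129), np.uint8(68), np.uint8(38)), (np.uint8(131), np.uint8(69), np.uint8(37)), (np.uint8(119), np.uint8(78), np.uint8(45)), (np.uint8(126), np.uint8(93), np.uint8(53)), (np.uint8(131), np.uint8(96), np.uint8(56))]
```

Emit:
carry_out(commands=[[[-0.05, 0.02, 0.2, 0, 0, 0], [0, 0, 0.4, 0, 0, 0], [0, 0, 0.4, 0, 0, 0], [0, 0, 0.2, 0, 0, 0], [0, 0, 0.1, 0, 0, 0], [0, 0, 0.05, 0, 0, 0], [0, 0, 0, 0, 0, 0], [0, 0, 0, 0, 0, 0]]], hand=-0.66)

```text
clock: 4.33
position: [0.4991, 0.1625, 0.0089]
ee_rot: [0.132, 0.991, 0.0, 0.0]
ft_force: [-0.1, -1.2, 0.3]
grip_width: 0.831
grasp_force: 0.0
```

Emit:
carry_out(commands=[[[0, 0, 0.08, 0, 0, 0], [0, 0, 0.08, 0, 0, 0], [0, 0, 0.08, 0, 0, 0], [0, 0, 0.05, 0, 0, 0], [0, 0, 0, 0, 0, 0], [0, 0, 0, 0, 0, 0]]])

```text
clock: 4.83
position: [0.4985, 0.1622, -0.0036]
ee_rot: [0.132, 0.991, -0.0, -0.0]
ft_force: [0.1, 0.5, -0.9]
grip_width: 0.83
grasp_force: 0.0
```

Run:
```python
from h import *
for i in range(6):
    o=get_obs();print(o['position'].round(4),o['ft_force'].round(1),o['ee_rot'].round(4))
```

```text
[ 0.4985  0.1622 -0.0036] [ 0.1  0.5 -0.9] [ 1.315e-01  9.913e-01 -1.000e-04 -1.000e-04]
[ 0.4985  0.1622 -0.0036] [ 0.1  0.5 -0.9] [ 1.315e-01  9.913e-01 -1.000e-04 -1.000e-04]
[ 0.4985  0.1622 -0.0036] [ 0.1  0.5 -0.9] [ 1.315e-01  9.913e-01 -1.000e-04 -1.000e-04]
[ 0.4985  0.1622 -0.0036] [ 0.1  0.5 -0.9] [ 1.315e-01  9.913e-01 -1.000e-04 -1.000e-04]
[ 0.4985  0.1622 -0.0036] [ 0.1  0.5 -0.9] [ 1.315e-01  9.913e-01 -1.000e-04 -1.000e-04]
[ 0.4985  0.1622 -0.0036] [ 0.1  0.5 -0.9] [ 1.315e-01  9.913e-01 -1.000e-04 -1.000e-04]
```

Not touching the table yet. I'll feel for it in 1 mm steps.

Emit:
carry_out(commands=[[[0, 0, 0.03, 0, 0, 0], [0, 0, 0.03, 0, 0, 0], [0, 0, 0, 0, 0, 0]]])

```text
clock: 5.08
position: [0.4984, 0.1623, -0.0061]
ee_rot: [0.132, 0.991, -0.0, -0.0]
ft_force: [-0.5, -0.6, -0.8]
grip_width: 0.834
grasp_force: 0.0
```

Emit:
carry_out(commands=[[[0, 0, 0.03, 0, 0, 0], [0, 0, 0, 0, 0, 0]]])

```text
clock: 5.25
position: [0.4985, 0.1623, -0.0072]
ee_rot: [0.132, 0.991, 0.0, -0.0]
ft_force: [0.3, 0.2, -0.1]
grip_width: 0.833
grasp_force: 0.0
```

Emit:
carry_out(commands=[[[0, 0, 0.03, 0, 0, 0], [0, 0, 0, 0, 0, 0]]])

```text
clock: 5.42
position: [0.4985, 0.1623, -0.0085]
ee_rot: [0.132, 0.991, -0.0, -0.0]
ft_force: [0.2, -1.0, 0.2]
grip_width: 0.83
grasp_force: 0.0
```

Emit:
carry_out(commands=[[[0, 0, 0.02, 0, 0, 0], [0, 0, 0, 0, 0, 0]]])

```text
clock: 5.58
position: [0.4985, 0.1623, -0.0092]
ee_rot: [0.132, 0.991, 0.0, -0.0]
ft_force: [1.1, -0.2, 0.6]
grip_width: 0.832
grasp_force: 0.0
```

Emit:
carry_out(commands=[[[0, 0, 0.02, 0, 0, 0], [0, 0, 0, 0, 0, 0]]])

```text
clock: 5.75
position: [0.4985, 0.1623, -0.01]
ee_rot: [0.132, 0.991, 0.0, -0.0]
ft_force: [-0.7, -0.6, 0.6]
grip_width: 0.826
grasp_force: 0.0
```

Emit:
carry_out(commands=[[[0, 0, 0.02, 0, 0, 0], [0, 0, 0, 0, 0, 0]]])

```text
clock: 5.92
position: [0.4985, 0.1623, -0.0108]
ee_rot: [0.132, 0.991, 0.0, -0.0]
ft_force: [0.8, -0.0, 0.2]
grip_width: 0.832
grasp_force: 0.0
```

Emit:
carry_out(commands=[[[0, 0, 0.02, 0, 0, 0], [0, 0, 0, 0, 0, 0]]])

```text
clock: 6.08
position: [0.4985, 0.1623, -0.0116]
ee_rot: [0.132, 0.991, -0.0, -0.0]
ft_force: [0.7, 0.8, -0.2]
grip_width: 0.83
grasp_force: 0.0
```

Emit:
carry_out(commands=[[[0, 0, 0.02, 0, 0, 0], [0, 0, 0, 0, 0, 0]]])

```text
clock: 6.25
position: [0.4985, 0.1623, -0.0124]
ee_rot: [0.132, 0.991, 0.0, -0.0]
ft_force: [0.1, 0.7, -0.1]
grip_width: 0.831
grasp_force: 0.0
```

Run:
```python
from h import *
a=shot('side','s4')[1][200:300,290:400];b=shot('scene','c4')[1][110:210,280:390]
cv2.imwrite('pics/s4c.png',cv2.resize(np.hstack([a,b])[:,:,::-1],None,fx=3.6,fy=3.6,interpolation=2))
```

```text
(no output)
```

View pics/s4c.png

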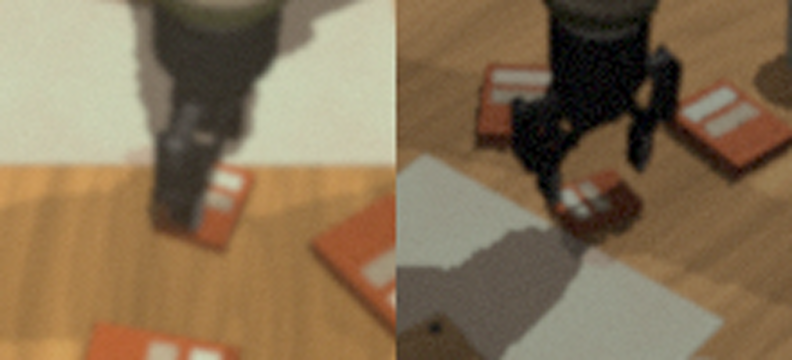

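The fingers straddle the tile, but it is not clear from this how high their tips are. I'll check by projecting the expected tip positions.

Run:
```python
from h import *
d=np.array([.261,.965,0]);c=np.array([.4985,.1623,0])
for n,f,off in(("scene",lambda u:((u[0]-280)*3.6+396,(u[1]-110)*3.6),0),("side",lambda u:((u[0]-290)*3.6,(u[1]-200)*3.6),0)):
    p=camera_params(n)
    for z in(0,.005,.01,.02,.03):
        P=proj(p,[c+d*s*.0355+[0,0,z] for s in(-1,1)]);print(n,z,[np.round(f(u)) for u in P])
    print([np.round(f(u)) for u in proj(p,[np.array([.4969,.1639,.012])+d*s*.032 for s in(-1,1)])])
```

```text
scene 0 [array([547., 222.]), array([624., 192.])]
scene 0.005 [array([547., 217.]), array([624., 188.])]
scene 0.01 [array([548., 213.]), array([624., 183.])]
scene 0.02 [array([548., 203.]), array([625., 174.])]
scene 0.03 [array([548., 194.]), array([626., 164.])]
[array([551., 207.]), array([621., 181.])]
side 0 [array([219., 166.]), array([183., 246.])]
side 0.005 [array([220., 161.]), array([183., 241.])]
side 0.01 [array([220., 157.]), array([183., 236.])]
side 0.02 [array([221., 147.]), array([184., 227.])]
side 0.03 [array([222., 137.]), array([185., 217.])]
[array([221., 161.]), array([188., 232.])]
```

Emit:
carry_out(commands=[[[0, 0, 0.025, 0, 0, 0], [0, 0, 0, 0, 0, 0]]])

```text
clock: 6.52
position: [0.4985, 0.1623, -0.0134]
ee_rot: [0.132, 0.991, 0.0, -0.0]
ft_force: [0.5, 0.0, -0.1]
grip_width: 0.831
grasp_force: 0.0
```

Emit:
carry_out(commands=[[[0, 0, 0.025, 0, 0, 0], [0, 0, 0, 0, 0, 0]]])

```text
clock: 6.68
position: [0.4985, 0.1623, -0.0145]
ee_rot: [0.132, 0.991, -0.0, -0.0]
ft_force: [-0.3, -0.5, -0.3]
grip_width: 0.829
grasp_force: 0.0
```

Emit:
carry_out(commands=[[[0, 0, 0.025, 0, 0, 0], [0, 0, 0, 0, 0, 0]]])

```text
clock: 6.85
position: [0.4985, 0.1623, -0.0155]
ee_rot: [0.132, 0.991, -0.0, -0.0]
ft_force: [-0.5, 1.0, -0.2]
grip_width: 0.833
grasp_force: 0.0
```

Both this view and the wrist view suggest the open tips sit farther back than I reckoned. I'll keep feeling downwards.

Emit:
carry_out(commands=[[[0, 0, 0.025, 0, 0, 0], [0, 0, 0.025, 0, 0, 0], [0, 0, 0, 0, 0, 0]]])

```text
clock: 7.1
position: [0.4984, 0.1623, -0.0175]
ee_rot: [0.131, 0.991, -0.0, -0.0]
ft_force: [0.7, -0.7, 0.2]
grip_width: 0.834
grasp_force: 0.0
```

Emit:
carry_out(commands=[[[0, 0, 0.025, 0, 0, 0], [0, 0, 0.025, 0, 0, 0], [0, 0, 0, 0, 0, 0]]])

```text
clock: 7.35
position: [0.4985, 0.1623, -0.0195]
ee_rot: [0.131, 0.991, -0.0, -0.0]
ft_force: [0.0, -0.5, 0.0]
grip_width: 0.827
grasp_force: 0.0
```

Emit:
carry_out(commands=[[[0, 0, 0.025, 0, 0, 0], [0, 0, 0.025, 0, 0, 0], [0, 0, 0, 0, 0, 0]]])

```text
clock: 7.6
position: [0.4984, 0.1623, -0.0215]
ee_rot: [0.131, 0.991, -0.0, -0.0]
ft_force: [0.9, 0.2, -0.0]
grip_width: 0.834
grasp_force: 0.0
```

Emit:
carry_out(commands=[[[0, 0, 0.025, 0, 0, 0], [0, 0, 0.025, 0, 0, 0], [0, 0, 0, 0, 0, 0]]])

```text
clock: 7.85
position: [0.4984, 0.1623, -0.0235]
ee_rot: [0.132, 0.991, -0.0, -0.0]
ft_force: [-0.1, -0.5, 0.1]
grip_width: 0.835
grasp_force: 0.0
```

Run:
```python
from h import *
p,im=shot('wrist','w5')
g=im.max(2)
for v in range(200,300,6):
    r=g[v];print(v,''.join('#' if x<45 else ('+' if x<75 else '.') for x in r[180:460:3]))
```

```text
200 ..............................................................................................
206 ..............................................+.............+.................................
212 ..............................................................................................
218 ..............................................................................................
224 ..............................................................................................
230 ..............................................................................................
236 ..............................................................................................
242 ..................................................................+...........................
248 .................+++##+..++..................................++....+..+##+++..................
254 .............+#++++####....+...........................+....+++.......+###++++++..............
260 ...........##++++######....+........................+......++++..++...#####++++###............
266 .........###++++#######........+........................+..+..+.......#######++++##+..........
272 ........###++++########....................+...........+.......+..+...########++++###.........
278 ......+###++++#########...................+.........++......+.++.+....#########++++###+.......
284 ...+######++++#########.......+..........+.....++......+++..+++..++...+########++++######+....
290 ############++########....................++++...+++++++...............########++############.
296 #####################...................................................######################
```

Emit:
carry_out(commands=[[[0, 0, 0.025, 0, 0, 0], [0, 0, 0.025, 0, 0, 0], [0, 0, 0.025, 0, 0, 0], [0, 0, 0, 0, 0, 0]]], hand=-0.74)

```text
clock: 8.23
position: [0.4984, 0.1623, -0.0265]
ee_rot: [0.132, 0.991, -0.0, -0.0]
ft_force: [0.4, 1.0, -0.5]
grip_width: 0.868
grasp_force: 0.0
```

Emit:
carry_out(commands=[[[0, 0, 0.025, 0, 0, 0], [0, 0, 0.025, 0, 0, 0], [0, 0, 0, 0, 0, 0]]])

```text
clock: 8.48
position: [0.4984, 0.1623, -0.0285]
ee_rot: [0.132, 0.991, -0.0, -0.0]
ft_force: [-0.2, -0.4, -0.4]
grip_width: 0.869
grasp_force: 0.0
```

Emit:
carry_out(commands=[[[0, 0, 0.025, 0, 0, 0], [0, 0, 0.025, 0, 0, 0], [0, 0, 0, 0, 0, 0]]])

```text
clock: 8.73
position: [0.4984, 0.1623, -0.0305]
ee_rot: [0.131, 0.991, -0.0, -0.0]
ft_force: [-0.0, -0.9, -0.1]
grip_width: 0.865
grasp_force: 0.0
```

Emit:
carry_out(commands=[[[0, 0, 0.025, 0, 0, 0], [0, 0, 0.025, 0, 0, 0], [0, 0, 0, 0, 0, 0]]])

```text
clock: 8.98
position: [0.4984, 0.1623, -0.0325]
ee_rot: [0.132, 0.991, -0.0, -0.0]
ft_force: [-0.6, -0.1, -0.4]
grip_width: 0.871
grasp_force: 0.0
```

Run:
```python
from h import *
a=shot('wrist','w6')[1][150:300,220:420];b=shot('scene','c6')[1][125:200,300:370]
a=cv2.resize(a,None,fx=2.2,fy=2.2,interpolation=2);b=cv2.resize(b,None,fx=4.4,fy=4.4,interpolation=2)
cv2.imwrite('pics/v6.png',np.hstack([a,b])[:,:,::-1])
```

```text
(no output)
```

View pics/v6.png

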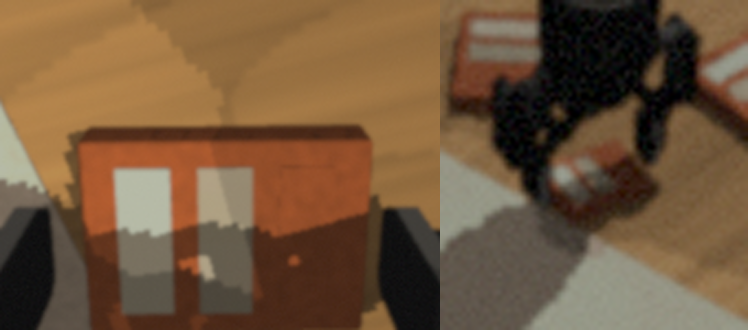

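The right part shows the tips beside the tile's top. In the left part the tile spans u 80..370 and the tips are at 50 and 383, so tip height is roughly 13 mm. The fingers need about +1.9 mm in tool y and +1.6 mm in tool x. I'll correct that and keep feeling downwards.

Emit:
carry_out(commands=[[[0.04, 0.05, 0, 0, 0, 0], [0, 0, 0.025, 0, 0, 0], [0, 0, 0.025, 0, 0, 0], [0, 0, 0.025, 0, 0, 0], [0, 0, 0.025, 0, 0, 0], [0, 0, 0, 0, 0, 0]]], hand=-0.7)

```text
clock: 9.58
position: [0.4974, 0.1645, -0.0366]
ee_rot: [0.132, 0.991, -0.0, -0.0]
ft_force: [0.1, -0.1, 0.7]
grip_width: 0.847
grasp_force: 0.0
```

Emit:
carry_out(commands=[[[0, 0, 0.025, 0, 0, 0], [0, 0, 0.025, 0, 0, 0], [0, 0, 0, 0, 0, 0]]])

```text
clock: 9.83
position: [0.4974, 0.1646, -0.0385]
ee_rot: [0.132, 0.991, -0.0, -0.0]
ft_force: [-0.1, 0.1, -0.3]
grip_width: 0.851
grasp_force: 0.0
```

Emit:
carry_out(commands=[[[0, 0, 0.025, 0, 0, 0], [0, 0, 0.025, 0, 0, 0], [0, 0, 0, 0, 0, 0]]])

```text
clock: 10.08
position: [0.4974, 0.1646, -0.0405]
ee_rot: [0.132, 0.991, -0.0, -0.0]
ft_force: [0.3, 0.5, -0.5]
grip_width: 0.853
grasp_force: 0.0
```

Emit:
carry_out(commands=[[[0, 0, 0.025, 0, 0, 0], [0, 0, 0, 0, 0, 0]]])

```text
clock: 10.25
position: [0.4974, 0.1647, -0.0414]
ee_rot: [0.131, 0.991, 0.0, -0.0]
ft_force: [-0.1, 0.3, 0.4]
grip_width: 0.847
grasp_force: 0.0
```

Emit:
carry_out(commands=[[[0, 0, 0.02, 0, 0, 0], [0, 0, 0, 0, 0, 0]]])

```text
clock: 10.42
position: [0.4976, 0.1647, -0.0419]
ee_rot: [0.132, 0.991, 0.0, -0.0]
ft_force: [-1.3, -0.6, 3.0]
grip_width: 0.853
grasp_force: 1.9
```

Emit:
carry_out(commands=[[[0, 0, 0.02, 0, 0, 0], [0, 0, 0, 0, 0, 0]]])

```text
clock: 10.58
position: [0.4976, 0.1647, -0.0419]
ee_rot: [0.132, 0.991, 0.0, -0.0]
ft_force: [-5.5, -1.9, 15.9]
grip_width: 0.848
grasp_force: 7.8
```

Emit:
carry_out(commands=[[[0, 0, 0.02, 0, 0, 0], [0, 0, 0, 0, 0, 0]]])

```text
clock: 10.75
position: [0.4976, 0.1648, -0.042]
ee_rot: [0.132, 0.991, 0.0, -0.0]
ft_force: [-10.0, -3.1, 26.5]
grip_width: 0.85
grasp_force: 13.5
```

Emit:
carry_out(commands=[[[0, 0, 0.02, 0, 0, 0], [0, 0, 0, 0, 0, 0]]])

```text
clock: 10.92
position: [0.4976, 0.1648, -0.0421]
ee_rot: [0.132, 0.991, 0.0, -0.0]
ft_force: [-14.8, -5.2, 37.1]
grip_width: 0.852
grasp_force: 19.3
```

Table contact is at reported z ≈ −0.0418, with a stiffness of about 14 N/mm. I'll back off 5 mm above contact, since closing swings the tips forward about 2 mm, and then grip.

Emit:
carry_out(commands=[[[0, 0, -0.1, 0, 0, 0], [0, 0, -0.09, 0, 0, 0], [0, 0, 0, 0, 0, 0]]])

```text
clock: 11.17
position: [0.498, 0.1649, -0.0363]
ee_rot: [0.132, 0.991, 0.0, 0.0]
ft_force: [0.2, 0.5, 1.0]
grip_width: 0.85
grasp_force: 0.0
```

Emit:
carry_out(commands=[[[0, 0, 0, 0, 0, 0], [0, 0, 0, 0, 0, 0], [0, 0, 0, 0, 0, 0], [0, 0, 0, 0, 0, 0], [0, 0, 0, 0, 0, 0], [0, 0, 0, 0, 0, 0]]], hand=-0.3, force=25)

```text
clock: 11.67
position: [0.4976, 0.1648, -0.0368]
ee_rot: [0.131, 0.991, 0.0, 0.0]
ft_force: [-2.5, -0.9, 7.3]
grip_width: 0.746
grasp_force: 26.2
```

There is 7 N upwards after closing: either the tips touch the table or the tile is being pushed down. I'll regrip 2 mm higher to find out.

Emit:
carry_out(commands=[[[0, 0, 0, 0, 0, 0], [0, 0, 0, 0, 0, 0], [0, 0, -0.05, 0, 0, 0], [0, 0, 0, 0, 0, 0]]], hand=-0.66)

```text
clock: 12.0
position: [0.4975, 0.1647, -0.0348]
ee_rot: [0.131, 0.991, 0.0, -0.0]
ft_force: [0.1, 0.4, -0.3]
grip_width: 0.83
grasp_force: 0.0
```

Emit:
carry_out(commands=[[[0, 0, 0, 0, 0, 0], [0, 0, 0, 0, 0, 0], [0, 0, 0, 0, 0, 0], [0, 0, 0, 0, 0, 0], [0, 0, 0, 0, 0, 0]]], hand=-0.3, force=25)

```text
clock: 12.42
position: [0.4976, 0.1647, -0.0347]
ee_rot: [0.132, 0.991, 0.0, 0.0]
ft_force: [-1.9, -1.5, 4.7]
grip_width: 0.741
grasp_force: 27.4
```

The force is friction driving the tile down rather than tip contact, and the tips are about 4 mm up, so this grip is fine. Now lift, carry to the +x side of the post and turn to align with the fence.

Emit:
carry_out(commands=[[[0, 0, -0.2, 0, 0, 0], [0, 0, -0.6, 0, 0, 0], [0, 0, -0.6, 0, 0, 0], [-0.2, -0.26, -0.6, 0, 0, 0], [-0.4, -0.6, 0, 0, 0, 0], [-0.6, -0.8, 0, 0, 0, 0], [-0.6, -0.8, 0, 0, 0, 0], [-0.6, -0.8, 0, 0, 0, 0], [-0.6, -0.8, 0, 0, 0, 0], [-0.6, -0.8, 0, 0, 0, 0], [-0.5, -0.8, 0, 0, 0, 0], [-0.4, -0.6, 0, 0, 0, 0], [-0.2, -0.3, 0, 0, 0, 0], [-0.1, -0.1, 0, 0, 0, 0], [0, 0, 0, 0, 0, -0.3], [0, 0, 0, 0, 0, -0.34], [0, 0, 0, 0, 0, 0], [0, 0, 0, 0, 0, 0]]])

```text
clock: 13.92
position: [0.6134, -0.1408, 0.045]
ee_rot: [0.098, 0.995, 0.0, -0.0]
ft_force: [0.4, -0.3, -0.6]
grip_width: 0.737
grasp_force: 28.4
```

Run:
```python
from h import *
o=get_obs();print(o['position'].round(4),2*np.arcsin(o['ee_rot'][0]),o['ee_rot'].round(4),o['ft_force'].round(1))
q=(.5619,-.1251,-.194);P=o['position'][:2]-q[:2];c,s=np.cos(q[2]),np.sin(q[2]);print("holder frame",c*P[0]+s*P[1],-s*P[0]+c*P[1])
p,im=shot('wrist','w7')
cv2.imwrite('pics/w7.png',im[60:340,150:490][:,:,::-1].repeat(2,0).repeat(2,1))
```

```text
[ 0.6134 -0.1408  0.045 ] 0.1959616965008083 [ 9.780e-02  9.952e-01  5.000e-04 -2.000e-04] [ 0.4 -0.3 -0.6]
holder frame 0.053553595708323146 -0.00543946234442208
```

View pics/w7.png

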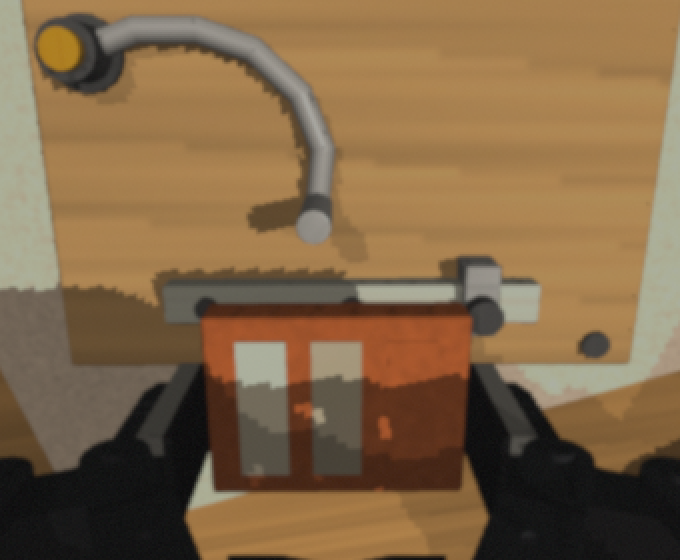

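The picture shows the tile held level and nearly parallel to the fence. In crop pixels the tile's top edge is (202..472, 318), the fence's inner top edge runs (165,283) to (540,287), the stop's corner is (463,268) and the post top is (313,226). From these I'll compute relative offsets in the tool frame.

Run:
```python
from h import *
from scipy.spatial.transform import Rotation as R
p,im=load("w7");o=get_obs();T=R.from_quat(o["ee_rot"]).as_matrix()
f=lambda u,v,z:((back(p,(150+u/2-.25,60+v/2-.25),z)-o["position"])@T*1e3).round(1)
zt=.045+.0347+.012
for n,a in dict(fenceL=(165,283,.028),fenceR=(540,287,.028),stop=(463,268,.033),stopR=(500,267,.033),post=(313,226,.061),tTL=(202,318,zt),tTR=(472,318,zt),tBL=(216,490,zt-.001),tBR=(462,489,zt-.001),tlowL=(203,305,zt-.012),tlowR=(470,305,zt-.012)).items():print(n,f(*a))
```

```text
fenceL [ 13.6 -58.9  17.1]
fenceR [12.4 68.9 17.2]
stop [20.5 41.1 12.1]
stopR [20.8 53.2 12.2]
post [ 40.2  -7.1 -15.9]
tTL [ 24.7 -31.8 -46.6]
tTR [ 24.8  30.8 -46.6]
tBL [-22.5 -31.4 -45.6]
tBR [-22.2  31.6 -45.6]
tlowL [ 23.7 -34.2 -34.6]
tlowR [ 23.8  33.  -34.6]
```

Measured in the tool frame:

| Item | Position |
|---|---|
| Fence face | x = 13 |
| Tile fence side | x = −22.8 (36 mm of travel to flush) |
| Post contact | after 10 mm of travel |
| Stop | 9 mm beyond the tile's end |

Now lower, turn +0.5°, and draw the post back.

Emit:
carry_out(commands=[[[0, 0, 0.2, 0, 0, 0.09], [0, 0, 0.3, 0, 0, 0], [0, 0, 0.25, 0, 0, 0], [0, 0, 0.12, 0, 0, 0], [0, 0, 0, 0, 0, 0], [0.1, 0, 0, 0, 0, 0], [0.1, 0, 0, 0, 0, 0], [0.05, 0, 0, 0, 0, 0], [0.05, 0, 0, 0, 0, 0], [0.05, 0, 0, 0, 0, 0], [0.05, 0, 0, 0, 0, 0], [0.05, 0, 0, 0, 0, 0], [0.05, 0, 0, 0, 0, 0], [0, 0, 0, 0, 0, 0]]])

```text
clock: 15.13
position: [0.5938, -0.1383, 0.0105]
ee_rot: [0.103, 0.995, 0.0, 0.0]
ft_force: [4.2, 1.8, 0.2]
grip_width: 0.739
grasp_force: 28.5
```

Emit:
carry_out(commands=[[[0.05, 0, 0, 0, 0, 0], [0.05, 0, 0, 0, 0, 0], [0.05, 0, 0, 0, 0, 0], [0.05, 0, 0, 0, 0, 0], [0.05, 0, 0, 0, 0, 0], [0.05, 0, 0, 0, 0, 0], [0.05, 0, 0, 0, 0, 0], [0.05, 0, 0, 0, 0, 0], [0.05, 0, 0, 0, 0, 0], [0.025, 0, 0, 0, 0, 0], [0, 0, 0, 0, 0, 0], [0, 0, 0, 0, 0, 0]]])

```text
clock: 16.13
position: [0.5752, -0.1346, 0.0103]
ee_rot: [0.103, 0.995, 0.0, 0.0]
ft_force: [4.9, 1.4, 0.2]
grip_width: 0.743
grasp_force: 28.4
```

Run:
```python
from h import *
o=get_obs();print(o['position'].round(4),2*np.arcsin(o['ee_rot'][0]),o['ft_force'].round(1))
p,im=shot('wrist','w8')
cv2.imwrite('pics/w8.png',im[60:340,150:490][:,:,::-1].repeat(2,0).repeat(2,1))
```

```text
[ 0.5752 -0.1346  0.0103] 0.20622813052944106 [4.9 1.4 0.2]
```

View pics/w8.png

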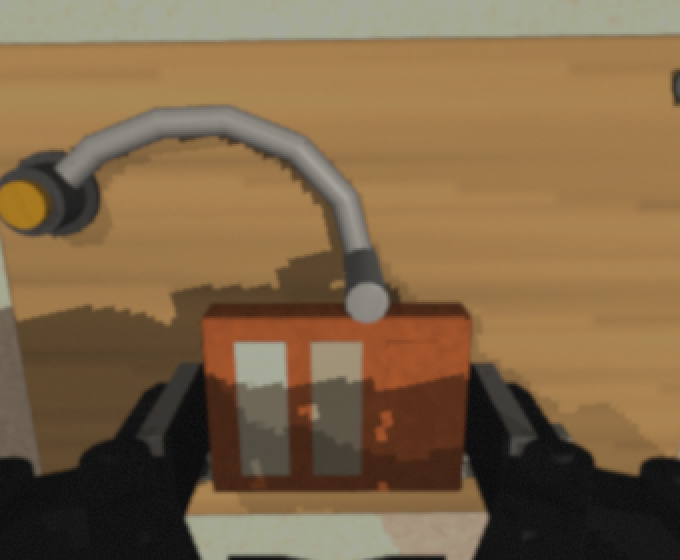

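The post is drawn back by the tile's long side at about 5 N, with the arm's post at (367,300) bearing on it. Lowering between arm and fence, with force checks.

Emit:
carry_out(commands=[[[0, 0, 0.1, 0, 0, 0], [0, 0, 0.1, 0, 0, 0], [0, 0, 0.1, 0, 0, 0], [0, 0, 0.075, 0, 0, 0], [0, 0, 0.05, 0, 0, 0], [0, 0, 0.03, 0, 0, 0], [0, 0, 0, 0, 0, 0]]])

```text
clock: 16.77
position: [0.5749, -0.1347, -0.0084]
ee_rot: [0.103, 0.995, -0.0, -0.0]
ft_force: [4.1, -0.9, -1.3]
grip_width: 0.739
grasp_force: 28.4
```

Emit:
carry_out(commands=[[[0, 0, 0.025, 0, 0, 0], [0, 0, 0.025, 0, 0, 0], [0, 0, 0, 0, 0, 0]]])

```text
clock: 17.02
position: [0.5752, -0.1346, -0.01]
ee_rot: [0.103, 0.995, 0.0, -0.0]
ft_force: [3.3, -1.0, 0.5]
grip_width: 0.741
grasp_force: 28.6
```

Emit:
carry_out(commands=[[[0, 0, 0.05, 0, 0, 0], [0, 0, 0.025, 0, 0, 0], [0, 0, 0, 0, 0, 0]]])

```text
clock: 17.27
position: [0.5752, -0.1344, -0.0131]
ee_rot: [0.103, 0.995, 0.0, -0.0]
ft_force: [3.7, -0.2, -0.1]
grip_width: 0.737
grasp_force: 28.6
```

Emit:
carry_out(commands=[[[0, 0, 0.025, 0, 0, 0], [0, 0, 0.025, 0, 0, 0], [0, 0, 0, 0, 0, 0]]])

```text
clock: 17.52
position: [0.5752, -0.1345, -0.0151]
ee_rot: [0.103, 0.995, 0.0, -0.0]
ft_force: [3.3, -0.5, 1.0]
grip_width: 0.739
grasp_force: 28.6
```

Emit:
carry_out(commands=[[[0, 0, 0.02, 0, 0, 0], [0, 0, 0, 0, 0, 0]]])

```text
clock: 17.68
position: [0.5752, -0.1345, -0.0158]
ee_rot: [0.103, 0.995, 0.0, -0.0]
ft_force: [3.9, 0.2, 0.9]
grip_width: 0.74
grasp_force: 28.6
```

Emit:
carry_out(commands=[[[0, 0, 0.015, 0, 0, 0], [0, 0, 0, 0, 0, 0]]])

```text
clock: 17.85
position: [0.5752, -0.1345, -0.0164]
ee_rot: [0.103, 0.995, 0.0, -0.0]
ft_force: [4.0, -0.9, 1.2]
grip_width: 0.737
grasp_force: 28.6
```

Emit:
carry_out(commands=[[[0, 0, 0.015, 0, 0, 0], [0, 0, 0, 0, 0, 0]]])

```text
clock: 18.02
position: [0.5753, -0.1346, -0.0166]
ee_rot: [0.103, 0.995, 0.0, 0.0]
ft_force: [2.1, 0.2, 3.7]
grip_width: 0.743
grasp_force: 29.0
```

Emit:
carry_out(commands=[[[0, 0, 0.01, 0, 0, 0], [0, 0, 0, 0, 0, 0]]])

```text
clock: 18.18
position: [0.5753, -0.1346, -0.0167]
ee_rot: [0.103, 0.995, 0.0, 0.0]
ft_force: [0.2, 0.8, 9.2]
grip_width: 0.742
grasp_force: 29.5
```

Emit:
carry_out(commands=[[[0, 0, 0.01, 0, 0, 0], [0, 0, 0, 0, 0, 0]]])

```text
clock: 18.35
position: [0.5753, -0.1346, -0.0167]
ee_rot: [0.103, 0.995, 0.0, 0.0]
ft_force: [-1.9, 0.9, 14.2]
grip_width: 0.74
grasp_force: 29.9
```

On the bed. Relieve the down force, then ease towards the fence.

Emit:
carry_out(commands=[[[0, 0, -0.024, 0, 0, 0], [0, 0, 0, 0, 0, 0]]])

```text
clock: 18.52
position: [0.5752, -0.1345, -0.0167]
ee_rot: [0.103, 0.995, 0.0, -0.0]
ft_force: [2.0, 0.2, 5.8]
grip_width: 0.739
grasp_force: 29.1
```

Emit:
carry_out(commands=[[[-0.02, 0, 0, 0, 0, 0], [-0.02, 0, 0, 0, 0, 0], [0, 0, 0, 0, 0, 0]]])

```text
clock: 18.77
position: [0.5762, -0.135, -0.0167]
ee_rot: [0.103, 0.995, 0.0, -0.001]
ft_force: [-1.1, 0.2, 7.8]
grip_width: 0.74
grasp_force: 29.3
```

Emit:
carry_out(commands=[[[-0.01, 0, 0, 0, 0, 0], [0, 0, 0, 0, 0, 0]]])

```text
clock: 18.93
position: [0.5765, -0.1351, -0.0167]
ee_rot: [0.103, 0.995, 0.0, -0.001]
ft_force: [-1.4, 1.0, 7.3]
grip_width: 0.741
grasp_force: 29.3
```

Emit:
carry_out(commands=[[[-0.01, 0, 0, 0, 0, 0], [0, 0, 0, 0, 0, 0]]])

```text
clock: 19.1
position: [0.5768, -0.1353, -0.0167]
ee_rot: [0.103, 0.995, 0.0, -0.001]
ft_force: [-1.4, 1.2, 6.7]
grip_width: 0.74
grasp_force: 29.4
```

Emit:
carry_out(commands=[[[-0.01, 0, -0.012, 0, 0, 0], [0, 0, 0, 0, 0, 0]]])

```text
clock: 19.27
position: [0.5776, -0.1357, -0.0166]
ee_rot: [0.103, 0.995, -0.0, -0.0]
ft_force: [2.7, -3.1, 0.2]
grip_width: 0.739
grasp_force: 28.6
```

Emit:
carry_out(commands=[[[-0.01, 0, 0, 0, 0, 0], [0, 0, 0, 0, 0, 0]]])

```text
clock: 19.43
position: [0.5776, -0.1356, -0.0166]
ee_rot: [0.103, 0.995, -0.0, -0.001]
ft_force: [-1.4, -1.9, 1.2]
grip_width: 0.737
grasp_force: 28.7
```

Emit:
carry_out(commands=[[[-0.01, 0, 0, 0, 0, 0], [0, 0, 0, 0, 0, 0]]])

```text
clock: 19.6
position: [0.5776, -0.1356, -0.0166]
ee_rot: [0.103, 0.995, -0.0, -0.001]
ft_force: [-4.9, -3.3, 3.8]
grip_width: 0.737
grasp_force: 28.9
```

Emit:
carry_out(commands=[[[-0.01, 0, 0, 0, 0, 0], [0, 0, 0, 0, 0, 0]]])

```text
clock: 19.77
position: [0.5776, -0.1356, -0.0167]
ee_rot: [0.103, 0.995, 0.0, -0.002]
ft_force: [-7.5, -1.7, 6.1]
grip_width: 0.739
grasp_force: 29.1
```

Fence contact found. Relax to zero net force, then open slightly so that the arm clamps the tile.

Emit:
carry_out(commands=[[[0.02, 0, -0.006, 0, 0, 0], [0, 0, 0, 0, 0, 0]]])

```text
clock: 19.93
position: [0.5777, -0.1355, -0.0165]
ee_rot: [0.103, 0.995, -0.0, -0.001]
ft_force: [-2.0, -4.0, -0.6]
grip_width: 0.742
grasp_force: 28.5
```

Emit:
carry_out(commands=[[[0, 0, 0, 0, 0, 0], [0, 0, 0, 0, 0, 0], [0, 0, 0, 0, 0, 0], [0, 0, 0, 0, 0, 0]]], hand=-0.58)

```text
clock: 20.27
position: [0.5788, -0.1347, -0.0159]
ee_rot: [0.103, 0.995, 0.0, 0.0]
ft_force: [-0.7, -0.5, -1.5]
grip_width: 0.79
grasp_force: 0.0
```

```bash
cat > tl.py <<'E'
import sys
from h import *
from scipy.spatial.transform import Rotation as R
# tile pose in wrist view: red top-face rows scanned for left/right ends, and top edge
f=sys.argv[1];p,im=shot('wrist',f);o=get_obs();T=R.from_quat(o["ee_rot"]).as_matrix()
h=im.astype(int)
red=lambda P:(P[...,0]>1.55*P[...,1])&(P[...,0]>45)
g=red(h)
for v in range(222,300,12):
    c=np.flatnonzero(g[v,200:440])+200
    print(v,c.min() if len(c) else None,c.max() if len(c) else None)
for u in range(260,380,15):
    c=np.flatnonzero(g[190:320,u])+190;print(u,c.min() if len(c) else None,c.max() if len(c) else None)
E
python3 tl.py w9
```

```text
222 248 383
234 249 382
246 250 381
258 251 380
270 252 380
282 254 379
294 255 378
260 211 303
275 211 303
290 210 302
305 210 302
320 220 302
335 245 302
350 210 302
365 210 302
```

The tile is released with its edges parallel, so it is flush. Now push it along the fence with the −y finger, watching the force.

Emit:
carry_out(commands=[[[0, 0.025, 0, 0, 0, -0.08], [0, 0.025, 0, 0, 0, 0], [0, 0.025, 0, 0, 0, 0], [0, 0.025, 0, 0, 0, 0], [0, 0, 0, 0, 0, 0]]])

```text
clock: 20.73
position: [0.5793, -0.1316, -0.016]
ee_rot: [0.099, 0.995, -0.0, 0.0]
ft_force: [0.1, -3.4, -0.8]
grip_width: 0.789
grasp_force: 1.6
```

Emit:
carry_out(commands=[[[0, 0.025, 0, 0, 0, 0], [0, 0.025, 0, 0, 0, 0], [0, 0, 0, 0, 0, 0]]])

```text
clock: 20.98
position: [0.5797, -0.1291, -0.016]
ee_rot: [0.099, 0.995, 0.0, 0.0]
ft_force: [0.4, -3.4, 0.1]
grip_width: 0.791
grasp_force: 1.4
```

Emit:
carry_out(commands=[[[0, 0.025, 0, 0, 0, 0], [0, 0.025, 0, 0, 0, 0], [0, 0, 0, 0, 0, 0]]])

```text
clock: 21.23
position: [0.5801, -0.1271, -0.016]
ee_rot: [0.099, 0.995, 0.0, 0.0]
ft_force: [1.0, -3.6, 0.3]
grip_width: 0.79
grasp_force: 1.2
```

Emit:
carry_out(commands=[[[0, 0.025, 0, 0, 0, 0], [0, 0.025, 0, 0, 0, 0], [0, 0, 0, 0, 0, 0]]])

```text
clock: 21.48
position: [0.5805, -0.1251, -0.016]
ee_rot: [0.099, 0.995, 0.0, 0.0]
ft_force: [0.9, -2.2, -0.7]
grip_width: 0.795
grasp_force: 1.1
```

Emit:
carry_out(commands=[[[0, 0.015, 0, 0, 0, 0], [0, 0, 0, 0, 0, 0]]])

```text
clock: 21.65
position: [0.5806, -0.1247, -0.016]
ee_rot: [0.099, 0.995, 0.0, 0.0]
ft_force: [1.0, -2.1, 0.5]
grip_width: 0.789
grasp_force: 1.2
```

Emit:
carry_out(commands=[[[0, 0.015, 0, 0, 0, 0], [0, 0, 0, 0, 0, 0]]])

```text
clock: 21.82
position: [0.5807, -0.1242, -0.016]
ee_rot: [0.099, 0.995, 0.0, 0.0]
ft_force: [0.6, -3.4, -0.0]
grip_width: 0.79
grasp_force: 1.3
```

Emit:
carry_out(commands=[[[0, 0.015, 0, 0, 0, 0], [0, 0, 0, 0, 0, 0]]])

```text
clock: 21.98
position: [0.5807, -0.1236, -0.016]
ee_rot: [0.099, 0.995, 0.0, 0.0]
ft_force: [1.0, -2.2, -1.3]
grip_width: 0.791
grasp_force: 1.3
```

Emit:
carry_out(commands=[[[0, 0.015, 0, 0, 0, 0], [0, 0, 0, 0, 0, 0]]])

```text
clock: 22.15
position: [0.5808, -0.123, -0.016]
ee_rot: [0.099, 0.995, 0.0, -0.0]
ft_force: [0.7, -2.8, -0.6]
grip_width: 0.79
grasp_force: 1.3
```

Emit:
carry_out(commands=[[[0, 0.015, 0, 0, 0, 0], [0, 0, 0, 0, 0, 0]]])

```text
clock: 22.32
position: [0.5809, -0.1224, -0.0161]
ee_rot: [0.099, 0.995, 0.0, -0.0]
ft_force: [1.3, -3.3, 0.1]
grip_width: 0.791
grasp_force: 1.3
```

Emit:
carry_out(commands=[[[0, 0.015, 0, 0, 0, 0], [0, 0, 0, 0, 0, 0]]])

```text
clock: 22.48
position: [0.5811, -0.1218, -0.016]
ee_rot: [0.099, 0.995, 0.0, 0.0]
ft_force: [0.6, -3.0, -0.5]
grip_width: 0.787
grasp_force: 1.3
```

Emit:
carry_out(commands=[[[0, 0.015, 0, 0, 0, 0], [0, 0, 0, 0, 0, 0]]])

```text
clock: 22.65
position: [0.581, -0.1217, -0.016]
ee_rot: [0.099, 0.995, -0.0, -0.0]
ft_force: [0.3, -4.3, -0.0]
grip_width: 0.791
grasp_force: 2.1
```

Force is rising as motion stops: this is the stop. Drag was about 3 N, so I aim for about 13 N total.

Emit:
carry_out(commands=[[[0, 0.01, 0, 0, 0, 0], [0, 0, 0, 0, 0, 0]]])

```text
clock: 22.82
position: [0.581, -0.1216, -0.016]
ee_rot: [0.099, 0.995, -0.0, -0.0]
ft_force: [-0.0, -4.9, -0.2]
grip_width: 0.788
grasp_force: 2.7
```

Emit:
carry_out(commands=[[[0, 0.007, 0, 0, 0, 0], [0, 0, 0, 0, 0, 0]]])

```text
clock: 22.98
position: [0.581, -0.1216, -0.0161]
ee_rot: [0.099, 0.995, -0.0, -0.0]
ft_force: [0.5, -5.8, 0.5]
grip_width: 0.79
grasp_force: 3.0
```

Emit:
carry_out(commands=[[[0, 0.02, 0, 0, 0, 0], [0, 0, 0, 0, 0, 0]]])

```text
clock: 23.15
position: [0.5808, -0.1215, -0.0161]
ee_rot: [0.099, 0.995, -0.001, -0.0]
ft_force: [-1.0, -7.4, 1.3]
grip_width: 0.794
grasp_force: 3.9
```

Emit:
carry_out(commands=[[[0, 0.015, 0, 0, 0, 0], [0, 0, 0, 0, 0, 0]]])

```text
clock: 23.32
position: [0.5808, -0.1214, -0.0161]
ee_rot: [0.1, 0.995, -0.001, -0.0]
ft_force: [-2.4, -8.9, 0.5]
grip_width: 0.794
grasp_force: 4.6
```

Emit:
carry_out(commands=[[[0, 0.01, 0, 0, 0, 0], [0, 0, 0, 0, 0, 0]]])

```text
clock: 23.48
position: [0.5807, -0.1214, -0.0161]
ee_rot: [0.1, 0.995, -0.001, -0.0]
ft_force: [-1.0, -9.7, 0.8]
grip_width: 0.789
grasp_force: 5.1
```

Emit:
carry_out(commands=[[[0, 0.02, 0, 0, 0, 0], [0, 0, 0, 0, 0, 0]]])

```text
clock: 23.65
position: [0.5806, -0.1212, -0.0161]
ee_rot: [0.1, 0.995, -0.002, -0.001]
ft_force: [-1.7, -12.1, -0.0]
grip_width: 0.79
grasp_force: 6.0
```

Emit:
carry_out(commands=[[[0, 0.015, 0, 0, 0, 0], [0, 0, 0, 0, 0, 0], [0, 0, 0, 0, 0, 0]]])

```text
clock: 23.9
position: [0.5805, -0.1212, -0.0161]
ee_rot: [0.1, 0.995, -0.002, -0.001]
ft_force: [-2.6, -14.0, 1.7]
grip_width: 0.793
grasp_force: 6.6
```

About 10–11 N on the stop plus drag. Back off, open a little and rise.

Emit:
carry_out(commands=[[[0, -0.04, 0, 0, 0, 0], [0, -0.04, 0, 0, 0, 0], [0, -0.04, 0, 0, 0, 0], [0, -0.03, 0, 0, 0, 0], [0, 0, 0, 0, 0, 0]]])

```text
clock: 24.32
position: [0.5807, -0.1226, -0.0162]
ee_rot: [0.098, 0.995, 0.0, -0.0]
ft_force: [-0.2, 1.3, -0.7]
grip_width: 0.787
grasp_force: 0.0
```

Emit:
carry_out(commands=[[[0, 0, 0, 0, 0, 0], [0, 0, 0, 0, 0, 0], [0, 0, 0, 0, 0, 0]]], hand=-0.75)

```text
clock: 24.57
position: [0.5808, -0.123, -0.0161]
ee_rot: [0.099, 0.995, 0.0, -0.0]
ft_force: [0.3, -0.3, -0.2]
grip_width: 0.873
grasp_force: 0.0
```

Emit:
carry_out(commands=[[[0, 0, -0.1, 0, 0, 0], [0, 0, -0.2, 0, 0, 0], [0, 0, -0.4, 0, 0, 0], [0, 0, -0.6, 0, 0, 0], [0, 0, -0.6, 0, 0, 0], [0, 0, -0.4, 0, 0, 0], [0, 0, -0.2, 0, 0, 0], [0, 0, 0, 0, 0, 0], [0, 0, 0, 0, 0, 0]]])

```text
clock: 25.32
position: [0.5807, -0.1233, 0.0838]
ee_rot: [0.099, 0.995, 0.0, 0.0]
ft_force: [-0.2, -0.6, -0.3]
grip_width: 0.873
grasp_force: 0.0
```

Run:
```python
from h import *
from scipy.spatial.transform import Rotation as R
o=get_obs();p,im=shot('wrist','wA');print(o["position"],o["ee_rot"])
h=im.astype(int);m=((h[...,0]>1.55*h[...,1]*1.05)&(h[...,0]>60)).astype(np.uint8)
m=cv2.morphologyEx(m,cv2.MORPH_OPEN,np.ones((3,3)))
q=(.5619,-.1251,-.194)
n,l,st,ce=cv2.connectedComponentsWithStats(m)
for k in range(1,n):
    if st[k,4]>150:print(st[k],ce[k].round(0))
x0,y0,x1,y1=225,110,415,240
for v in range(y0,y1,5):
    print(v,''.join('r' if m[v,u] else ('#' if h[v,u].max()<60 else ('w' if h[v,u].min()>0.72*h[v,u].max() else '.')) for u in range(x0,x1,2)))
```

```text
[ 0.58070954 -0.12325249  0.08384265] [9.86928930e-02 9.95117920e-01 1.67049111e-04 1.04872346e-04]
[ 278  172   80   56 2775] [324. 199.]
110 .......wwwwwwwwwwwwwww.........................................................................
115 wwwwwwwwwwwwwwwwwwwwwwwwwwww...................................................................
120 wwwwwwwww............wwwwwwwwwwwww.............................................................
125 w.........................wwwwwwwwww...........................................................
130 ................................wwwwww.........................................................
135 ..................................wwwwww.......................................................
140 ....................................wwwwww.....................................................
145 ......................................wwwww....................................................
150 .......................................wwwww...................................................
155 .......................................wwwwww............
[... 938 characters left out ...]

205 ...........................rrrrrwwwwwww.rrr.wwwwww.rrrrrrrrrrrrrrr.............................
210 ...........................rrrrrwwwwwww.rrr.wwwwww.rrrrrrrrrrrrrrr.............................
215 ............................rrrr.wwwwww.rrr.wwwwww.rrrrrrrrrrrrrrr.............................
220 ............................rrrr.wwwwww.rrr.wwwwww.rrrrrrrrrrrrrrrwwwwwww......................
225 ............................rrrrrrrrrrrrrrrrrrrrrrrrrrrrrrrrrrrrrrwwwwwwww.....................
230 .....wwwwwwwwwwwwwwwwwwwwwwwwwwwwwwwwwwwwwwwwwwwwwwwwwwwwwwwwwwwwwwwwwwwwwwwwwwwww.............
235 ......wwwwwww###wwwwwwwwwwwwwwwwwwwwwwwwww####wwwwwwwwwwwwwwwwwwwwww####wwwwwwwwww.............
```

The pixel map shows the tile flush along the fence, its end on the stop and the post clamping it. The gripper is clear.

```bash
python3 -c "
from workcell import *
print(hand_in())"
```

```text
the job is handed in; nothing more can be done
None
```

The tile is in the holder, clamped flush against the fence and pressed onto the end stop with about 10–11 N (14 N measured less about 3 N drag); the gripper was clear when I handed in at about 25 s, and no verdict came back.

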